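# Roll the rolling pin into its rest

### The job

Put the rolling pin away in its wooden rest without grasping it: push it by its side with the fingertips so that it rolls along the worktop, up the near ramp of the rest and comes to lie still in the V-groove, its barrel wholly on the rest. Roll it slowly, neither flicking nor lifting it, and do not shift the spice jar, the small glass or the pink mug standing round about.

Things in the scene. Friction and masses are not known exactly. Their poses are not given: they have to be found in the camera images.
- pin: loose light-wood rolling pin, 0.25 kg: smooth barrel 44 mm in diameter, 160 mm long, a 20 mm nub at each end. Origin on its axis at mid length, 22 mm above the worktop; x runs along it, y and z turn as it rolls. It lies roughly parallel to the rest's groove, 240 to 290 mm off, left or right of it. Slides easily on the fingers; once let go it coasts a few cm at most.
- rest: brown wooden rest, fixed, 240 x 96 x 9 mm, same on both sides: from each long edge a ramp climbs over 32 mm to a ridge 9 mm high, 16 mm from the middle; between the ridges a V-groove, its bottom 1.5 mm up. Origin at worktop height under the groove's middle; x along the groove, z up. A pin in the groove has its axis 26 mm up over the groove's middle; on a ridge, 31 mm.
- spice_jar: loose glass spice jar with black cap, 45 mm across, 105 mm high, standing beyond the work; origin at the centre of its underside. Leave alone.
- pink_mug: loose pink and cream mug, 88 mm across, 90 mm high, standing to the left of the work; origin at the centre of its underside. Leave alone.
- tea_glass: loose small clear glass, 49 mm across, 62 mm high, standing to the left of the work; origin at the centre of its underside. Leave alone.

How it is judged:
By the outcome, as a careful person would: the job done as asked, in the order asked, and still so for the second after the job is handed in, with the robot touching nothing.
It also fails if it takes over 42 s, if anything falls off the work surface, if the arm or the gripper's body presses on something with over 40 N, if the wrist force passes 120 N, or if a joint passes its speed limit or range.

### The arm

A 6-joint arm with a two-finger parallel gripper is mounted at the origin on a cart in front of the work surface, level with it; the furniture and walls round the work are solid. World frame = base frame: x ahead of the robot, y to its left, z up, the work surface at z = 0. Lengths are in m, angles in rad, forces in N, time in s.
With the tool pointing down it reaches from about 0.275 to 0.75 m from the base axis. Payload 10.2 kg.
Tool frame: the origin (TCP) lies on the centre line of the jaws, within the pads' length; the fingertips stand 8 mm ahead of it and the grasp point (between the pads) lies 11 mm behind it; z points along the fingers, y is the line along which they close (so a half turn about z gives the same grasp; the last joint's range is limited). The gripper opens to 88 mm and grips with 3 to 60 N. Pads are 18 mm wide; open, the fingers measure 123 mm over their backs; the gripper's body (75 mm by 187 mm) begins 45 mm behind the grasp point.
Start: joints at [0.973, 0.313, 1.498, -0, 1.331, -0.223], TCP at [0.192, 0.489, 0.247] pointing down, gripper open.
Joint ranges: [-2.94, 2.94], [-0.97, 2.17], [0.19, 2.56], [-1.23, 4.37], [0.02, 3.11], [-2.88, 2.88]. Speed limits (rad/s): [2.39, 2.39, 3.01, 3.14, 3.14, 3.14].

### API

Orientations are given as a unit quaternion [w, x, y, z].
In Python, from workcell import * gives the robot as it stands. The module is installed in compiled form; this text tells all that it offers.
- The arm moves only by the shell command python3 -m creep 'ROWS' [FORCE]. ROWS is JSON, a list of rows, each an object with "travel": the shift along the world's x, y, z in m, a list of three; "turn": the turn, a rotation vector about the world's x, y, z in rad, a list of three; "hand": the opening, from -1 (shut) to 1 (fully open), so that 0 is half open. In form: [{"travel": [x, y, z], "turn": [wx, wy, wz], "hand": hand}, ...]. A call has 1 to 8 rows; each row shifts and turns the commanded pose from where the row before left it; what a row does not reach is not made up. A row lasts 1/8 s, in which the tool goes at most 62.5 mm and 10.7 degrees, less where a joint would pass 70% of its speed; a pose out of reach is approached as far as the arm can. A call with a gripper value outside its range is refused whole. The fingers move at their own pace and stop on an object; FORCE is the grip in N (left out, the last holds). Time passes only in rows, so rows that do not move let the fingers close. It gives the time, the measured TCP pose, the force, the opening and the grip force at its end, in the units of the state.
- get_obs(): the state, without advancing time (a new reading comes with each control period).
- capture(name): name is "scene" or "top"; returns (picture, depth): 420x560x3 uint8, blue, green, red; 420x560 float32, m along the optical axis (not along the pixel's ray), 0 where there is no reading.
- camera_info(name): a dict with "fov_y" (degrees; the focal length in pixels is half the picture's height over the tangent of half this angle, whatever the lens; pixels are square), "cx", "cy" (the principal point, pixels), "k1" (the pictures are not rectified: a ray, as slopes to the right and down, at radius r is drawn at 1 + k1 r^2 times it, then the intrinsics apply), "eye" and "rotation" of the camera in the world. Camera axes: x right, y up, looking along -z (the intrinsics and any distortion apply to the point x, -y, -z); pixel columns grow to the right and rows downward; lengths in m; the calibration is good to about 2 mm. A picture is of the moment at which its call begins. camera_info takes no time and is no camera call.
- close_job(): hands the job in; it is judged then, once.
The state is a dict: "t": time; "qpos": joint angles; "qd": joint speeds; "effort": joint torques, N m; "ee_pos": TCP position; "ee_rot": TCP orientation; "force": force on the tool from outside, world axes, zero at the start; "moment": the same for the moment, N m; "grip_width": finger opening in m; "gripper_force": force on a finger pad.
Only numpy, scipy, OpenCV 4.12 (cv2) and the standard library are available. Lean on these libraries where they do the work, as an engineer would, in place of code of your own. Each camera call takes 0.05 s, during which the arm holds its last target. There are 200 camera calls.

## Working session

There is one attempt and no reset: what is moved stays moved. The work goes in short steps, Python scripts to look and compute and a shell command to move; the robot and the scene stay as the last step left them, time stands still between calls to the robot, and variables do not carry over. Pictures are saved under pics/ and viewed, at most 10 in all, crops included, and the job is handed in when it is done.

```bash
mkdir -p pics; cat > h.py <<'E'
from workcell import *
import numpy as np, cv2
def K(n):
    c=camera_info(n); f=210/np.tan(np.radians(c["fov_y"])/2)
    return c,f
def ray(n,u,v):
    c,f=K(n); d=np.array([[(u-c["cx"])/f,(v-c["cy"])/f]],float); s=d.copy()
    for _ in range(30): s=d/(1+c["k1"]*(s**2).sum())
    R=np.array(c["rotation"]); 
    return np.array(c["eye"]),R@np.array([s[0,0],-s[0,1],-1.0])
def onplane(n,u,v,z):
    e,d=ray(n,u,v); return e+d*(z-e[2])/d[2]
def atdepth(n,u,v,D):
    e,d=ray(n,u,v); return e+d*D
E
python3 - <<'E'
from h import *
for n in("top","scene"):
    p,d=capture(n); cv2.imwrite(f"pics/{n}0.png",p); np.save(n+"0.npy",d); print(camera_info(n))
o=get_obs(); print(o)
E
```

```text
{'fov_y': 56.72803397373698, 'cx': 271.22280790385685, 'cy': 209.67843820895305, 'k1': -0.11237152424635902, 'eye': array([0.5518509 , 0.15359762, 0.92516637]), 'rotation': array([-0.7049784 , -0.02596648,  0.03194025,  0.7080332 ])}
{'fov_y': 55.74297790391346, 'cx': 281.7842630666348, 'cy': 216.4267692690024, 'k1': -0.05497788354770211, 'eye': array([ 0.22061157, -0.43605523,  0.62785828]), 'rotation': array([ 0.85984317,  0.41066299, -0.13737863, -0.27046765])}
{'t': 0.1, 'qpos': array([ 9.72587929e-01,  3.13368444e-01,  1.49834569e+00,  1.43816028e-05,
        1.33099027e+00, -2.23401154e-01]), 'qd': array([-0.00030914, -0.00170142, -0.00366551,  0.00016861,  0.00212987,
       -0.00037025]), 'effort': array([ 2.39781912e-03, -4.02819657e+01, -2.52642113e+01,  6.95765577e-02,
        3.42668546e-02, -6.58340718e-05]), 'ee_pos': array([0.19208929, 0.48837655, 0.2462372 ]), 'ee_rot': array([-2.28392166e-04,  1.86310260e-01,  9.82490803e-01, -5.06841563e-04]), 'force': array([-0.36098274, -0.6117911 ,  0.17068767]), 'moment': array([ 0.00819032,  0.01757887, -0.07758577]), 'gripper_force': 0.0, 'grip_width': 0.08798534187196132}
```

View pics/top0.png

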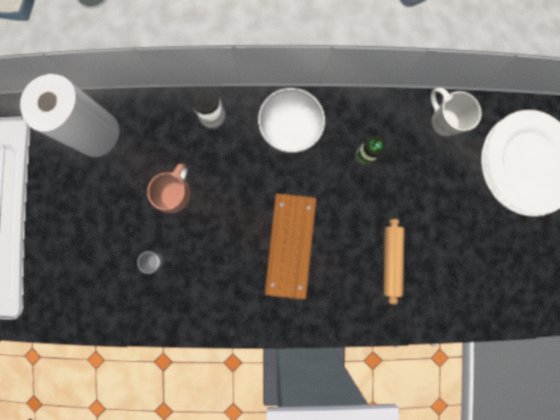

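View pics/scene0.png

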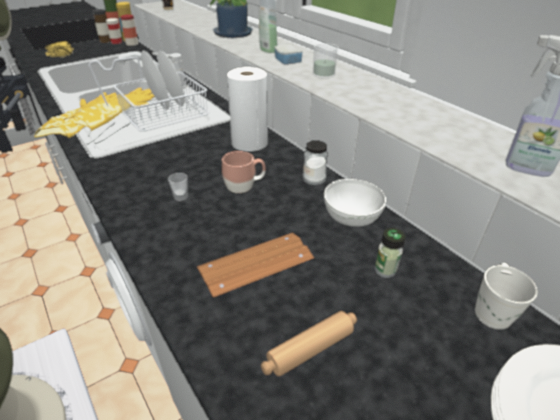

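The top picture shows the rest centred at about (291,247), tilted a few degrees, with the pin to its right at (395,262) running from (395,222) to (393,302). The green spice jar is at (369,150), the pink mug at (170,192) and the tea glass at (149,262). The scene view agrees. Next I measure their positions.

```bash
sed -i 's/R=np.array(c\["rotation"\]);/from scipy.spatial.transform import Rotation as RR; q=c["rotation"]; R=RR.from_quat([q[1],q[2],q[3],q[0]]).as_matrix()/' h.py
cat >> h.py <<'E'
def meas(n,p,zs=(0.022,0.009),rois=None):
    hsv=cv2.cvtColor(p,cv2.COLOR_BGR2HSV); out={}
    m=((hsv[...,0]<22)&(hsv[...,1]>90)&(hsv[...,2]>70)).astype(np.uint8)
    for name,(x0,y0,x1,y1),z in rois:
        w=np.zeros_like(m); w[y0:y1,x0:x1]=m[y0:y1,x0:x1]
        cs,_=cv2.findContours(w,cv2.RETR_EXTERNAL,cv2.CHAIN_APPROX_NONE); c=max(cs,key=cv2.contourArea)[:,0]
        P=np.array([onplane(n,u,v,z)[:2] for u,v in c],np.float32)
        (cx,cy),(a,b),an=r=cv2.minAreaRect(P); bx=cv2.boxPoints(r)
        e=max((bx[1]-bx[0],bx[2]-bx[1]),key=np.linalg.norm); e=e*np.sign(e[0])
        print(n,name,"c",np.round([cx,cy],4),"size",np.round([a,b],4),"ang deg of long axis from x",round(float(np.degrees(np.arctan2(e[1],e[0]))),2))
E
python3 - <<'E'
from h import *
meas("top",cv2.imread("pics/top0.png"),rois=[("rest",(255,185,330,310),.008),("pin",(370,210,420,315),.022)])
meas("scene",cv2.imread("pics/scene0.png"),rois=[("rest",(190,225,325,300),.008),("pin",(255,305,365,380),.022)])
d=np.load("top0.npy")
for n,u,v in(("pin",395,262),("pinN",395,235),("pinS",394,288),("rest",300,247),("table",340,250),("jar",372,148),("glass",149,262),("mug",168,195)):
    print(n,np.round(atdepth("top",u,v,d[v,u]),4))
E
```

```text
top rest c [0.5422 0.1012] size [0.1009 0.2448] ang deg of long axis from x -6.46
top pin c [ 0.5035 -0.14  ] size [0.0502 0.1992] ang deg of long axis from x -2.68
scene rest c [0.5394 0.0928] size [0.0993 0.2449] ang deg of long axis from x -6.39
scene pin c [ 0.5054 -0.1396] size [0.0485 0.2012] ang deg of long axis from x -1.89
pin [ 0.503  -0.1368  0.0426]
pinN [ 0.5647 -0.1371  0.0462]
pinS [ 0.444  -0.1331  0.0435]
rest [0.5388 0.0784 0.0079]
table [ 0.5308 -0.0176  0.0009]
jar [ 0.7527 -0.073   0.1049]
glass [0.5044 0.4337 0.0134]
mug [0.6633 0.392  0.0077]
```

The two views agree. The rest is at about (0.543, 0.100) with its groove at −6.4°. The pin is at about (0.504, −0.139) at −2.3°, and its top reads 43–46 mm, as expected. I'll turn the tool's closing line parallel to the groove, come down behind the pin (−y side) with the fingers open, and push along (0.111, 0.994).

```bash
python3 -m creep '[{"travel":[0.019,-0.0436,0],"turn":[0,0,-0.0817],"hand":1},{"travel":[0.019,-0.0436,0],"turn":[0,0,-0.0817],"hand":1},{"travel":[0.019,-0.0436,0],"turn":[0,0,-0.0817],"hand":1},{"travel":[0.019,-0.0436,0],"turn":[0,0,-0.0817],"hand":1},{"travel":[0.019,-0.0436,0],"turn":[0,0,-0.0817],"hand":1},{"travel":[0.019,-0.0436,0],"turn":[0,0,-0.0817],"hand":1},{"travel":[0.019,-0.0436,0],"turn":[0,0,-0.0817],"hand":1},{"travel":[0.019,-0.0436,0],"turn":[0,0,-0.0817],"hand":1}]' && python3 -m creep '[{"travel":[0.019,-0.0436,-0.01],"turn":[0,0,-0.0817],"hand":1},{"travel":[0.019,-0.0436,-0.01],"turn":[0,0,-0.0817],"hand":1},{"travel":[0.019,-0.0436,-0.01],"turn":[0,0,-0.0817],"hand":1},{"travel":[0.019,-0.0436,-0.01],"turn":[0,0,-0.0817],"hand":1},{"travel":[0.019,-0.0436,-0.01],"turn":[0,0,-0.0817],"hand":1},{"travel":[0.019,-0.0436,-0.01],"turn":[0,0,-0.0817],"hand":1},{"travel":[0.019,-0.0436,-0.01],"turn":[0,0,-0.0817],"hand":1},{"travel":[0.019,-0.0436,-0.01],"turn":[0,0,-0.0817],"hand":1}]'
```

```text
t: 1.1
ee_pos: [0.3445, 0.1383, 0.2467]
ee_rot: [-0.0, 0.493, 0.87, 0.0]
force: [0.7, 0.2, -0.6]
grip_width: 0.0879
gripper_force: 0.0
t: 2.1
ee_pos: [0.4965, -0.2105, 0.1661]
ee_rot: [-0.0, 0.746, 0.666, -0.0]
force: [0.1, -0.8, 0.5]
grip_width: 0.088
gripper_force: 0.0
```

```bash
python3 -m creep '[{"travel":[0,0,-0.03],"turn":[0,0,0],"hand":1},{"travel":[0,0,-0.03],"turn":[0,0,0],"hand":1},{"travel":[0,0,-0.03],"turn":[0,0,0],"hand":1},{"travel":[0,0,-0.025],"turn":[0,0,0],"hand":1},{"travel":[0,0,-0.017],"turn":[0,0,0],"hand":1},{"travel":[0,0,-0.01],"turn":[0,0,0],"hand":1},{"travel":[0,0,0],"turn":[0,0,0],"hand":1}]'
python3 - <<'E'
from h import *
p,d=capture("scene"); cv2.imwrite("pics/scene1.png",p)
E
```

```text
t: 2.98
ee_pos: [0.4962, -0.209, 0.0245]
ee_rot: [-0.0, 0.745, 0.667, -0.0]
force: [1.4, 0.8, 0.1]
grip_width: 0.088
gripper_force: 0.0
```

View pics/scene1.png

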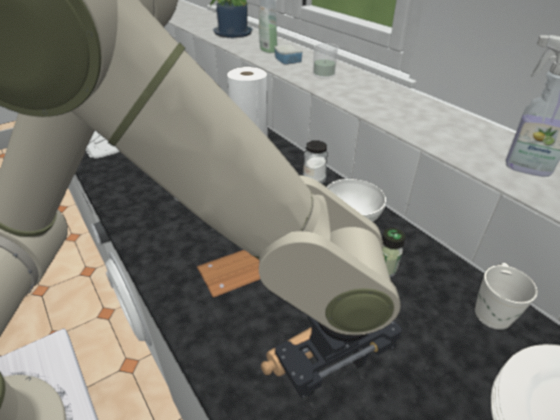

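The fingers are down behind the undisturbed pin (at about (290,355)), and everything else stands clear. I'll come up to it gently.

```bash
python3 -m creep '[{"travel":[0.0008,0.007,0],"turn":[0,0,0],"hand":1},{"travel":[0.0008,0.007,0],"turn":[0,0,0],"hand":1},{"travel":[0.0006,0.005,0],"turn":[0,0,0],"hand":1},{"travel":[0.0006,0.005,0],"turn":[0,0,0],"hand":1},{"travel":[0.0003,0.003,0],"turn":[0,0,0],"hand":1},{"travel":[0.0003,0.003,0],"turn":[0,0,0],"hand":1},{"travel":[0.0003,0.003,0],"turn":[0,0,0],"hand":1},{"travel":[0.0003,0.003,0],"turn":[0,0,0],"hand":1}]' && python3 -m creep '[{"travel":[0.0003,0.003,0],"turn":[0,0,0],"hand":1},{"travel":[0.0003,0.003,0],"turn":[0,0,0],"hand":1},{"travel":[0.0003,0.003,0],"turn":[0,0,0],"hand":1},{"travel":[0.0003,0.003,0],"turn":[0,0,0],"hand":1},{"travel":[0.0003,0.003,0],"turn":[0,0,0],"hand":1},{"travel":[0.0003,0.003,0],"turn":[0,0,0],"hand":1},{"travel":[0.0003,0.003,0],"turn":[0,0,0],"hand":1},{"travel":[0.0003,0.003,0],"turn":[0,0,0],"hand":1}]'
python3 - <<'E'
from h import *
p,d=capture("top"); cv2.imwrite("pics/top1.png",p[170:330,230:450].repeat(3,0).repeat(3,1))
E
```

```text
t: 4.03
ee_pos: [0.5002, -0.1729, 0.0247]
ee_rot: [-0.0, 0.745, 0.667, -0.0]
force: [-1.1, -0.6, -0.5]
grip_width: 0.0882
gripper_force: 0.0
t: 5.03
ee_pos: [0.5026, -0.1489, 0.0247]
ee_rot: [-0.0, 0.745, 0.667, -0.0]
force: [0.0, 0.4, 0.5]
grip_width: 0.0883
gripper_force: 0.1
```

View pics/top1.png

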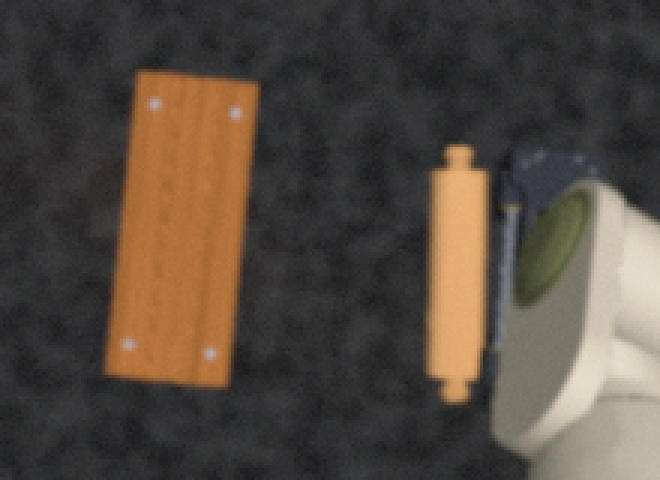

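Crop: the pin has rolled left to about (458,270) in the crop, and the fingers are right behind it. I'll measure its angle.

```bash
cat >> h.py <<'E'
def pin(z=.022):
    p,d=capture("top"); h=cv2.cvtColor(p,cv2.COLOR_BGR2HSV)
    m=((h[...,0]<22)&(h[...,1]>90)&(h[...,2]>195)).astype(np.uint8); m[:190]=0; m[320:]=0; m[:,:255]=0; m[:,425:]=0
    m=cv2.morphologyEx(m,cv2.MORPH_OPEN,np.ones((3,3)))
    c=max(cv2.findContours(m,cv2.RETR_EXTERNAL,cv2.CHAIN_APPROX_NONE)[0],key=cv2.contourArea)[:,0]
    P=np.array([onplane("top",u,v,z)[:2] for u,v in c],np.float32)
    (cx,cy),s,_=r=cv2.minAreaRect(P); b=cv2.boxPoints(r)
    e=max((b[1]-b[0],b[2]-b[1]),key=np.linalg.norm); e=e*np.sign(e[0])
    dx=np.array([cx-.543,cy-.1005]); t=np.radians(-6.4)
    print("pin",np.round([cx,cy],4),np.round(s,4),"deg",round(float(np.degrees(np.arctan2(e[1],e[0]))),2),"along groove",round(dx@[np.cos(t),np.sin(t)],4),"across",round(dx@[-np.sin(t),np.cos(t)],4),"tcp",np.round(get_obs()["ee_pos"],4))
E
python3 -c "from h import *; pin()"
```

```text
pin [ 0.5062 -0.1133] [0.0353 0.1892] deg -2.83 along groove -0.0128 across -0.2165 tcp [ 0.5026 -0.1487  0.0247]
```

```bash
python3 -m creep '[{"travel":[0.0003,0.003,0],"turn":[0,0,0],"hand":1},{"travel":[0.0003,0.003,0],"turn":[0,0,0],"hand":1},{"travel":[0.0003,0.003,0],"turn":[0,0,0],"hand":1},{"travel":[0.0003,0.003,0],"turn":[0,0,0],"hand":1},{"travel":[0.0004,0.004,0],"turn":[0,0,0],"hand":1},{"travel":[0.0004,0.004,0],"turn":[0,0,0],"hand":1},{"travel":[0.0004,0.004,0],"turn":[0,0,0],"hand":1},{"travel":[0.0004,0.004,0],"turn":[0,0,0],"hand":1}]'; python3 -c "from h import *; pin()"; python3 -m creep '[{"travel":[0.0004,0.004,0],"turn":[0,0,0],"hand":1},{"travel":[0.0004,0.004,0],"turn":[0,0,0],"hand":1},{"travel":[0.0004,0.004,0],"turn":[0,0,0],"hand":1},{"travel":[0.0004,0.004,0],"turn":[0,0,0],"hand":1},{"travel":[0.0004,0.004,0],"turn":[0,0,0],"hand":1},{"travel":[0.0004,0.004,0],"turn":[0,0,0],"hand":1},{"travel":[0.0004,0.004,0],"turn":[0,0,0],"hand":1},{"travel":[0.0004,0.004,0],"turn":[0,0,0],"hand":1}]'; python3 -c "from h import *; pin()"
```

```text
t: 6.12
ee_pos: [0.5054, -0.1207, 0.0247]
ee_rot: [-0.0, 0.745, 0.667, -0.0]
force: [0.3, 0.0, 0.4]
grip_width: 0.0888
gripper_force: 0.1
pin [ 0.5065 -0.0853] [0.0337 0.1887] deg -2.43 along groove -0.0155 across -0.1887 tcp [ 0.5054 -0.1203  0.0247]
t: 7.18
ee_pos: [0.5086, -0.0888, 0.0247]
ee_rot: [0.0, 0.745, 0.667, 0.0]
force: [-0.0, -0.5, 0.1]
grip_width: 0.0882
gripper_force: 0.1
pin [ 0.5022 -0.0533] [0.0321 0.1791] deg -3.85 along groove -0.0234 across -0.1574 tcp [ 0.5086 -0.0884  0.0247]
```

```bash
python3 -m creep '[{"travel":[0.0004,0.004,0],"turn":[0,0,0],"hand":1},{"travel":[0.0004,0.004,0],"turn":[0,0,0],"hand":1},{"travel":[0.0004,0.004,0],"turn":[0,0,0],"hand":1},{"travel":[0.0004,0.004,0],"turn":[0,0,0],"hand":1},{"travel":[0.0004,0.004,0],"turn":[0,0,0],"hand":1},{"travel":[0.0004,0.004,0],"turn":[0,0,0],"hand":1},{"travel":[0.0004,0.004,0],"turn":[0,0,0],"hand":1},{"travel":[0.0004,0.004,0],"turn":[0,0,0],"hand":1}]'; python3 - <<'E'
from h import *
pin()
p,d=capture("top"); cv2.imwrite("pics/top2.png",p[170:330,230:450].repeat(3,0).repeat(3,1))
E
```

```text
t: 8.22
ee_pos: [0.5119, -0.0568, 0.0247]
ee_rot: [0.0, 0.745, 0.667, 0.0]
force: [0.4, 0.1, 0.4]
grip_width: 0.088
gripper_force: 0.1
pin [ 0.5096 -0.0218] [0.0334 0.188 ] deg -1.83 along groove -0.0195 across -0.1252 tcp [ 0.5118 -0.0564  0.0247]
```

View pics/top2.png

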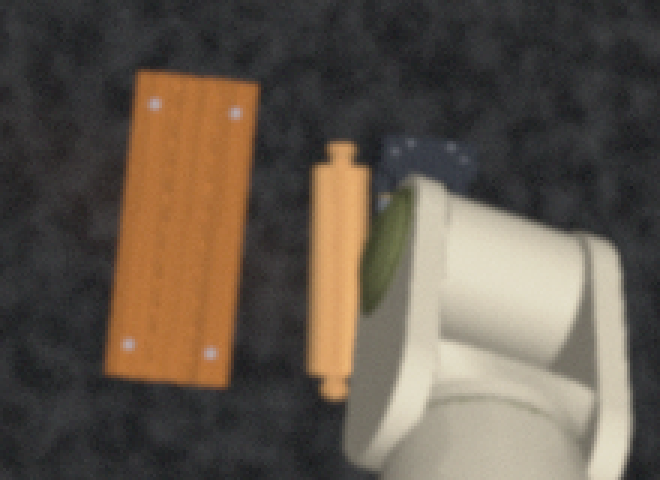

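The pin at (335,270) in the crop lies at about −2°, and the groove is at −6.4°. It rolls freely just ahead of the fingers. The ramp and the two fingertips should square it up. I'll continue to the ramp's foot.

```bash
python3 -m creep '[{"travel":[0.0004,0.004,0],"turn":[0,0,0],"hand":1},{"travel":[0.0004,0.004,0],"turn":[0,0,0],"hand":1},{"travel":[0.0004,0.004,0],"turn":[0,0,0],"hand":1},{"travel":[0.0004,0.004,0],"turn":[0,0,0],"hand":1},{"travel":[0.0004,0.004,0],"turn":[0,0,0],"hand":1},{"travel":[0.0004,0.004,0],"turn":[0,0,0],"hand":1},{"travel":[0.0004,0.004,0],"turn":[0,0,0],"hand":1},{"travel":[0.0004,0.004,0],"turn":[0,0,0],"hand":1}]'; python3 -m creep '[{"travel":[0.0004,0.004,0],"turn":[0,0,0],"hand":1},{"travel":[0.0004,0.004,0],"turn":[0,0,0],"hand":1},{"travel":[0.0004,0.004,0],"turn":[0,0,0],"hand":1},{"travel":[0.0004,0.004,0],"turn":[0,0,0],"hand":1},{"travel":[0.0004,0.004,0],"turn":[0,0,0],"hand":1},{"travel":[0.0003,0.003,0],"turn":[0,0,0],"hand":1},{"travel":[0.0003,0.003,0],"turn":[0,0,0],"hand":1},{"travel":[0.0003,0.003,0],"turn":[0,0,0],"hand":1}]'; python3 -c "from h import *; pin()"; python3 -m creep '[{"travel":[0.0003,0.003,0],"turn":[0,0,0],"hand":1},{"travel":[0.0003,0.003,0],"turn":[0,0,0],"hand":1},{"travel":[0.0003,0.003,0],"turn":[0,0,0],"hand":1},{"travel":[0.0003,0.003,0],"turn":[0,0,0],"hand":1},{"travel":[0.0003,0.003,0],"turn":[0,0,0],"hand":1},{"travel":[0.0003,0.003,0],"turn":[0,0,0],"hand":1},{"travel":[0.0003,0.003,0],"turn":[0,0,0],"hand":1},{"travel":[0.0003,0.003,0],"turn":[0,0,0],"hand":1}]'; python3 - <<'E'
from h import *
pin()
p,d=capture("top"); cv2.imwrite("pics/top3.png",p[170:330,230:450].repeat(3,0).repeat(3,1))
E
```

```text
t: 9.32
ee_pos: [0.5151, -0.0248, 0.0247]
ee_rot: [0.0, 0.745, 0.667, 0.0]
force: [0.0, -0.2, -0.2]
grip_width: 0.0884
gripper_force: 0.1
t: 10.32
ee_pos: [0.5179, 0.0041, 0.0247]
ee_rot: [0.0, 0.745, 0.667, 0.0]
force: [0.2, -0.4, 0.4]
grip_width: 0.0881
gripper_force: 0.0
pin [0.5159 0.0433] [0.029  0.1671] deg -3.39 along groove -0.0206 across -0.0599 tcp [0.5179 0.0044 0.0247]
t: 11.38
ee_pos: [0.5203, 0.0279, 0.0248]
ee_rot: [0.0, 0.745, 0.667, -0.0]
force: [-0.8, -4.3, 2.9]
grip_width: 0.0883
gripper_force: 2.0
pin [0.5806 0.0615] [0.0194 0.0442] deg -7.74 along groove 0.0417 across -0.0346 tcp [0.5204 0.0282 0.0248]
```

View pics/top3.png

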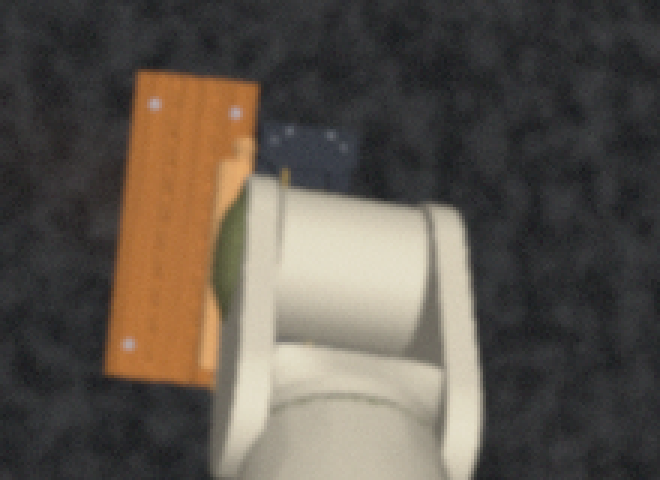

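The pin is now on the near ramp and parallel to the groove (left edge (218,160)→(200,368)). The barrel is within the rest's length, with about 10 mm to spare at the near end. I'll push slowly over the ridge.

```bash
python3 -m creep '[{"travel":[0.0003,0.0025,0],"turn":[0,0,0],"hand":1},{"travel":[0.0003,0.0025,0],"turn":[0,0,0],"hand":1},{"travel":[0.0003,0.0025,0],"turn":[0,0,0],"hand":1},{"travel":[0.0003,0.0025,0],"turn":[0,0,0],"hand":1},{"travel":[0.0003,0.0025,0],"turn":[0,0,0],"hand":1},{"travel":[0.0003,0.0025,0],"turn":[0,0,0],"hand":1},{"travel":[0.0003,0.0025,0],"turn":[0,0,0],"hand":1},{"travel":[0.0003,0.0025,0],"turn":[0,0,0],"hand":1}]'; python3 - <<'E'
from h import *
p,d=capture("top"); cv2.imwrite("pics/top4.png",p[170:330,230:450].repeat(3,0).repeat(3,1))
E
```

```text
t: 12.48
ee_pos: [0.5232, 0.0475, 0.0251]
ee_rot: [0.001, 0.745, 0.667, 0.0]
force: [-0.2, -7.1, 5.2]
grip_width: 0.0879
gripper_force: 3.3
```

View pics/top4.png

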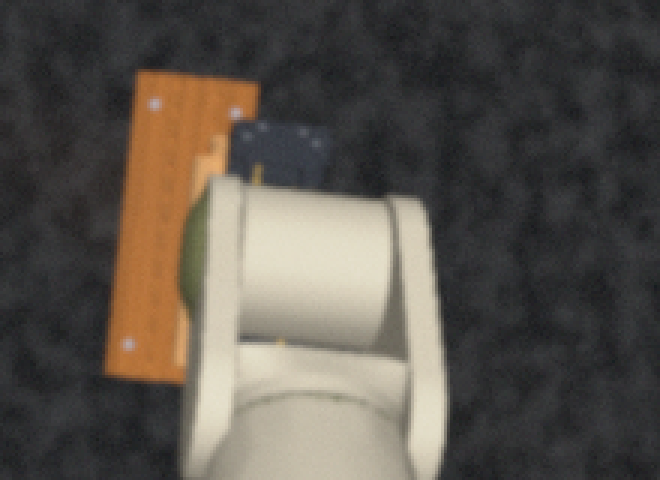

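The pin is climbing, at about (205,165) in the crop, roughly 8 mm short of the ridge. I'll go slower still, easing the tips up slightly with the barrel's surface.

```bash
python3 -m creep '[{"travel":[0.0002,0.0015,0.0003],"turn":[0,0,0],"hand":1},{"travel":[0.0002,0.0015,0.0003],"turn":[0,0,0],"hand":1},{"travel":[0.0002,0.0015,0.0003],"turn":[0,0,0],"hand":1},{"travel":[0.0002,0.0015,0.0003],"turn":[0,0,0],"hand":1},{"travel":[0.0002,0.0015,0.0003],"turn":[0,0,0],"hand":1},{"travel":[0.0002,0.0015,0.0003],"turn":[0,0,0],"hand":1},{"travel":[0.0001,0.001,0],"turn":[0,0,0],"hand":1},{"travel":[0.0001,0.001,0],"turn":[0,0,0],"hand":1}]'; python3 - <<'E'
from h import *
p,d=capture("top"); cv2.imwrite("pics/top5.png",p[170:330,230:450].repeat(3,0).repeat(3,1))
E
```

```text
t: 13.52
ee_pos: [0.5241, 0.0591, 0.0265]
ee_rot: [-0.0, 0.745, 0.667, -0.0]
force: [-0.9, -0.7, -0.5]
grip_width: 0.0882
gripper_force: 0.0
```

View pics/top5.png

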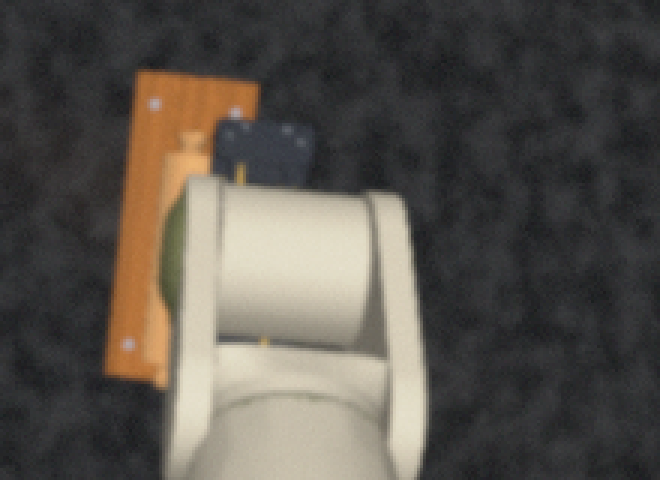

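The pin has dropped into the groove (nub at (192,140), on the rest's centreline), with no force on the tool. I'll back off, rise and check.

```bash
python3 -m creep '[{"travel":[0,0,0],"turn":[0,0,0],"hand":1},{"travel":[-0.0005,-0.005,0],"turn":[0,0,0],"hand":1},{"travel":[-0.002,-0.015,0],"turn":[0,0,0],"hand":1},{"travel":[-0.002,-0.02,0],"turn":[0,0,0],"hand":1},{"travel":[-0.002,-0.02,0.01],"turn":[0,0,0],"hand":1},{"travel":[0,-0.03,0.03],"turn":[0,0,0],"hand":1},{"travel":[0,-0.04,0.04],"turn":[0,0,0],"hand":1},{"travel":[0,-0.04,0.04],"turn":[0,0,0],"hand":1}]'; python3 -m creep '[{"travel":[0,-0.04,0.03],"turn":[0,0,0],"hand":1},{"travel":[0,-0.04,0.02],"turn":[0,0,0],"hand":1},{"travel":[0,-0.04,0],"turn":[0,0,0],"hand":1},{"travel":[0,0,0],"turn":[0,0,0],"hand":1},{"travel":[0,0,0],"turn":[0,0,0],"hand":1}]'; python3 - <<'E'
from h import *
pin(.026)
p,d=capture("top"); cv2.imwrite("pics/top6.png",p)
import time
for v in (215,247,280):
    P=[atdepth("top",u,v,d[v,u]) for u in range(262,320)]; k=max(P,key=lambda q:q[2]); print(np.round(k,4))
pin(.026)
E
```

```text
t: 14.58
ee_pos: [0.517, -0.1131, 0.1478]
ee_rot: [-0.0, 0.745, 0.667, -0.0]
force: [1.5, 0.3, 0.5]
grip_width: 0.088
gripper_force: 0.0
t: 15.2
ee_pos: [0.5172, -0.2309, 0.1962]
ee_rot: [-0.0, 0.745, 0.667, 0.0]
force: [0.3, 0.7, 0.2]
grip_width: 0.0884
gripper_force: 0.0
pin [0.5203 0.1048] [0.033  0.1928] deg -8.16 along groove -0.023 across 0.0017 tcp [ 0.5173 -0.2304  0.1963]
[0.6124 0.096  0.0357]
[0.5519 0.1536 0.9252]
[0.4658 0.1137 0.0482]
pin [0.5141 0.1054] [0.0328 0.1809] deg -7.82 along groove -0.0292 across 0.0016 tcp [ 0.5176 -0.2302  0.1965]
```

View pics/top6.png

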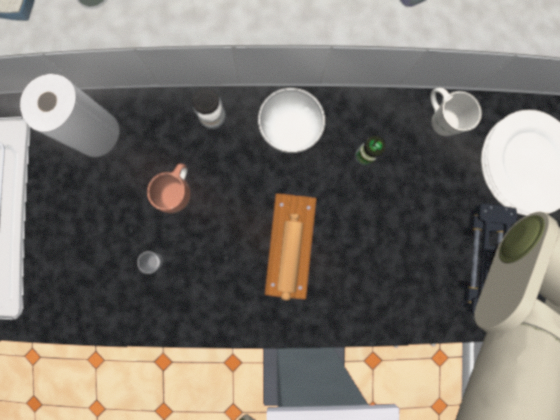

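The pin lies in the groove: barrel from (293,220) to (288,292), rest end at row 297, and only the nub overhangs. Its top measures 48 mm, as it should be in the groove. The jar, mug and glass are where they were, and the arm is clear.

```bash
python3 -c "from workcell import *; print(close_job())"
```

```text
the job is handed in; nothing more can be done
None
```

The rolling pin lies still in the rest's V-groove with its barrel wholly on the rest; it was rolled there slowly by the fingertips, the spice jar, glass and mug were not moved, and the job was handed in at about 15 s.

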